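Seat the detector in the test nest and start the test

ROBOT

A 7-joint arm with a two-finger parallel gripper is mounted at the origin on the work surface. World frame = base frame: x ahead of the robot, y to its left, z up, the work surface at z = 0. Lengths are in m, angles in rad, forces in N, time in s.
With the tool pointing down it reaches from about 0.425 to 0.875 m from the base axis. Payload 4.7 kg.
Tool frame: the origin (TCP) lies on the centre line of the jaws, within the pads' length; the fingertips stand ahead of it and the grasp point (between the pads) lies 2 mm behind it (nose_length is the z of the fingertips in the tool frame, in m); z points along the fingers, y is the line along which they close (so a half turn about z gives the same grasp; the last joint's range is limited). The gripper opens to 87 mm and grips with 3 to 60 N. Pads are 19 mm wide; open, the fingers measure 117 mm over their backs; the gripper's body (75 mm by 190 mm) begins 51 mm behind the grasp point.
Start: joints at [-1.244, 0.321, -0.07, 1.45, 0.023, 1.371, -0.057], TCP at [0.2, 0.618, 0.24] pointing down, gripper open.
Joint ranges: [-2.86, 2.86], [-0.3, 2.09], [-1.38, 1.24], [0.06, 2.45], [-1.56, 4.7], [0.09, 2.05], [-2.69, 2.69]. Speed limits (rad/s): [2.57, 2.57, 3.14, 3.14, 3.14, 3.14, 3.14].

INTERFACE

Orientations are given as a rotation vector (axis times angle).
In Python, from bench import * gives the robot as it stands.
- The arm moves only by the tool send_rows, never from a script. Its arguments are lists of equal length, an entry for each row: "xyz": the shift along the tool's x, y, z in mm, a list of three; "dr": the turn, a rotation vector about the tool's x, y, z in rad, a list of three. A call has exactly 10 rows; each row is the pose to reach, as a shift and turn from the pose commanded when the call began, along the tool's axes at that moment; what a row does not reach only later rows make up. A row lasts 1/12 s, in which the tool goes at most 41.7 mm and 7.16 degrees, less where a joint would pass 70% of its speed; a pose out of reach is approached as far as the arm can. A call with a gripper value outside its range is refused whole. "jaw" is the finger opening in mm, from 0 to 87, set as the call begins (left out, the last holds). The fingers move at their own pace and stop on an object; "grip_force" is the grip in N (left out, the last holds). Time passes only in rows, so rows that repeat a pose let the fingers close, or fill a call up. It gives the time, the measured TCP pose, the force, the opening and the grip force at its end, in the units of the state.
- get_state(): the state, without advancing time (a new reading comes with each control period).
- get_image(name): name is "side" or "top" or "wrist"; returns the picture (384x512x3 uint8, red, green, blue); there is no depth.
- calibration(name): a dict with "vfov" (degrees; the focal length in pixels is half the picture's height over the tangent of half this angle, whatever the lens; pixels are square), "cx", "cy" (the principal point, pixels), "rvec" (rotation vector, rad) and "tvec" (3), from world to camera coordinates, as OpenCV has them; the wrist camera has in their place "hand_eye" (4x4, takes a point from camera to tool coordinates, whose origin is the TCP and whose axes are the flange's). Camera axes: x right, y down, z forward; pixel columns grow to the right and rows downward; lengths in m; the calibration is good to about 2 mm. A picture is of the moment at which its call begins: read the wrist's pose just before it. calibration takes no time and is no camera call.
- close_job(): hands the job in; it is judged then, once.
The state is a dict: "time": time; "joint_positions": joint angles; "qd": joint speeds; "joint_torque": joint torques, N m; "position": TCP position; "tool_rot": TCP orientation; "ft_force": force on the tool from outside, world axes, zero at the start; "torque": the same for the moment, N m; "grip_width": opening from 0.0 (shut) to 1.0 (fully open); "grip_force": force on a finger pad.
Only numpy, scipy, OpenCV 4.12 (cv2) and the standard library are available. Lean on these libraries where they do the work, as an engineer would, in place of code of your own. Each camera call takes 0.05 s, during which the arm holds its last target. There are 200 camera calls.

TASK

On the blue test jig, push the white round detector across the deck with the fingertips until it drops over the rim and lies flat at the bottom of the round nest; slide it, do not lift or carry it. Then press the green start button on the jig all the way down, let go and move clear. Leave the black detector and everything else where it lies, and do not press the button before the detector is seated.

Things in the scene. Friction and masses are not known exactly. Their poses are not given: they have to be found in the camera images.
- jig: fixed blue test jig, a flat plate 190 mm (its x) by 320 mm (its y) by 30 mm high, lying on the table; origin at the centre of its underside, so its flat top deck is 30 mm above the origin. Its x axis points from the nest to the start button, its y axis runs along its length.
- nest (a point): centre of the floor of the round nest in the jig's deck. The nest is 84 mm across and 9 mm deep, with a 1.5 mm chamfer at its rim and a flat grey floor 21 mm above the table; it lies at x = -20 mm, y = 0 in the jig's frame. Axes as the jig's.
- white_detector: loose white disc, 80 mm across, 16 mm thick, lens dome (30 mm across, 7.5 mm high) on top; about 0.1 kg. Origin: centre of its underside. Starts flat on the deck towards the jig's +y or -y end, rim 5 to 30 mm clear of the nest. Begins to tip in about 13 mm short of the nest's centre; drops flat when pushed to about 2 mm from it. Seated, its flat top stands 7 mm above the deck.
- black_detector: loose black detector of the same shape and size, lying on the deck beyond the other end of the nest; stays where it is. Origin at the centre of its underside.
- start_top (a point): centre of the top face of the round green start button (28 mm across) in a black housing on the jig, 90 mm from the nest's centre along the jig's x. Pressed straight down.
- start (a joint): travel of the start button: 0 up, 0.006 m fully down; a spring brings it back up, fully down takes about 5 N.
- controller: blue stepped rail-mount controller, 90 x 160 x 56 mm high; origin at the centre of its underside. Bystander.
- multimeter: yellow hand multimeter lying on its back, 160 x 78 x 36 mm high; origin at the centre of its underside. Bystander.
- resistor0: gold power resistor, 28 x 74 x 16 mm high; origin at the centre of its underside. Bystander.
- resistor1: second gold power resistor, same sizes as resistor0. Bystander.
- driver: screwdriver lying on the table, 180 mm long, under 35 mm high. Bystander.
- module: small white module, 50 x 60 x 30 mm high; origin at the centre of its underside. Bystander.
- mouse: black computer mouse, 105 x 60 x 30 mm high; origin at the centre of its underside. Bystander.
Mind the look-alikes: they are no part of the job. Leave any pink or red look-alike of the white_detector alone.

How it is judged:
On the way, in this order (a step that is already met when the one before it is completed fails the run):
1. the white detector lies flat in the nest (horizontal distance between white_detector and nest below 0.005 m and z of white_detector in the frame of nest below 0.002 m and angle between white_detector's own z axis and vertical below 0.04 rad), for 0.2 s.
2. the start button is pressed down (4.5 mm or more of its 6 mm) (all of step 1 and value of joint start above 0.0045 m), for 0.1 s.
At the end, for the whole second after the job is handed in: The white detector lies in the nest, centred within 5 mm, its underside within 2 mm of the nest floor, tilted less than 0.04 rad and at rest; the start button has been pressed and is up again (under 1.5 mm); the black detector is within 12 mm and every other bystander within 15 mm of its start (all of step 1 and linear speed of white_detector below 0.01 m/s and value of joint start below 0.0015 m and distance of black_detector from where it was at the start of the episode below 0.012 m and distance of each of controller, multimeter, resistor0, resistor1, driver, module, mouse from where it was at the start of the episode below 0.015 m); the robot touches nothing.
It fails at once if the white detector is lifted (its underside centre more than 6 mm above the deck) (z of white_detector in the frame of jig above 0.036 m).
It fails at once if the start button is pressed (over 3 mm) before the detector is seated (value of joint start above 0.003 m and not (horizontal distance between white_detector and nest below 0.005 m and z of white_detector in the frame of nest below 0.002 m and angle between white_detector's own z axis and vertical below 0.04 rad)).
It fails at once if the black detector is pushed 12 mm or lifted 6 mm (distance of black_detector from where it was at the start of the episode above 0.012 m or z of black_detector in the frame of jig above 0.036 m).
It fails at once if a bystander is moved more than 15 mm (distance of any of controller, multimeter, resistor0, resistor1, driver, module, mouse from where it was at the start of the episode above 0.015 m).
It also fails if it takes over 45 s, if anything falls off the work surface, if the arm or the gripper's body presses on something with over 40 N, if the wrist force passes 120 N, or if a joint passes its speed limit or range.

## Working session

There is one attempt and no reset: what is moved stays moved. The work goes in short steps, Python scripts to look and compute and a tool call to move; the robot and the scene stay as the last step left them, time stands still between calls to the robot, and variables do not carry over. Pictures are saved under pics/ and viewed, at most 10 in all, crops included, and the job is handed in when it is done.

Besides the shell and the picture viewer there is one more tool, called after ">>>" by a JSON object that holds its "name" and its "arguments". send_rows: Moves the arm, as the interface text tells. Its arguments: {"type":"object","properties":{"xyz":{"type":"array"},"dr":{"type":"array"},"jaw":{"type":"number"},"grip_force":{"type":"number"}},"required":["xyz","dr"]}

```bash
mkdir -p pics; cat > h.py <<'E'
from bench import *
import numpy as np, cv2
from scipy.spatial.transform import Rotation as R
def K(c): 
    f=192/np.tan(np.radians(c['vfov'])/2); return f,c['cx'],c['cy']
def ray(name,uv,z,st=None):
    c=calibration(name); f,cx,cy=K(c)
    d=np.array([(uv[0]-cx)/f,(uv[1]-cy)/f,1.])
    if 'rvec' in c:
        r=R.from_rotvec(np.ravel(c['rvec'])).as_matrix().T; o=-r@np.ravel(c['tvec']); d=r@d
    else:
        H=np.array(c['hand_eye']); T=R.from_rotvec(st['tool_rot']).as_matrix()
        o=T@H[:3,3]+st['position']; d=T@H[:3,:3]@d
    return o+d*(z-o[2])/d[2]
def save(n,im,box=None,s=1):
    if box: im=im[box[1]:box[3],box[0]:box[2]]
    cv2.imwrite('pics/'+n+'.png',cv2.resize(im[:,:,::-1],None,fx=s,fy=s,interpolation=cv2.INTER_CUBIC))
E
python3 - <<'E'
from h import *
s=get_state(); print(s); print(calibration('top'),calibration('wrist'))
try: print(nose_length)
except Exception as e: print(e)
im=get_image('top'); np.save('top.npy',im); save('top',im,s=1.5)
E
```

```text
{'time': 0.0, 'joint_positions': array([-1.243884  ,  0.32184068, -0.07008554,  1.45169225,  0.02259441,
        1.37075448, -0.05683538]), 'qd': array([-5.45466039e-04, -2.28879568e-03, -6.89852012e-05, -3.30306786e-04,
       -7.19159347e-04, -2.07790988e-03,  1.12156713e-03]), 'joint_torque': array([-1.10309054e-03, -4.91293752e+01, -4.04074648e-01, -3.12528706e+01,
       -6.37110136e-02,  4.33849054e-02,  1.86308657e-04]), 'position': array([0.19991276, 0.6179522 , 0.23844132]), 'tool_rot': array([-4.89183332e-01, -3.10306219e+00,  2.97877097e-03]), 'ft_force': array([-0.74575888,  0.79795945,  0.76163563]), 'torque': array([-0.0432495 ,  0.02095068,  0.04212677]), 'grip_force': 0.0, 'grip_width': 1.0033841934596988}
{'vfov': 53.768335798966994, 'cx': 258.7083936864081, 'cy': 192.71981893581943, 'rvec': array([ 2.18685866, -2.1594019 ,  0.10920941]), 'tvec': array([-0.02765122,  0.56458355,  1.14870161])} {'vfov': 59.416044021047206, 'cx': 252.18341293217352, 'cy': 189.83571855599197, 'hand_eye': array([[-4.13469342e-04, -9.61812688e-01, -2.73708205e-01,
         7.48149235e-02],
       [ 9.99999896e-01, -4.50398738e-04,  7.20837796e-05,
        -2.04862227e-04],
       [-1.92608924e-04, -2.73708147e-01,  9.61812775e-01,
        -1.46352688e-01],
       [ 0.00000000e+00,  0.00000000e+00,  0.00000000e+00,
         1.00000000e+00]])}
0.017
```

View pics/top.png

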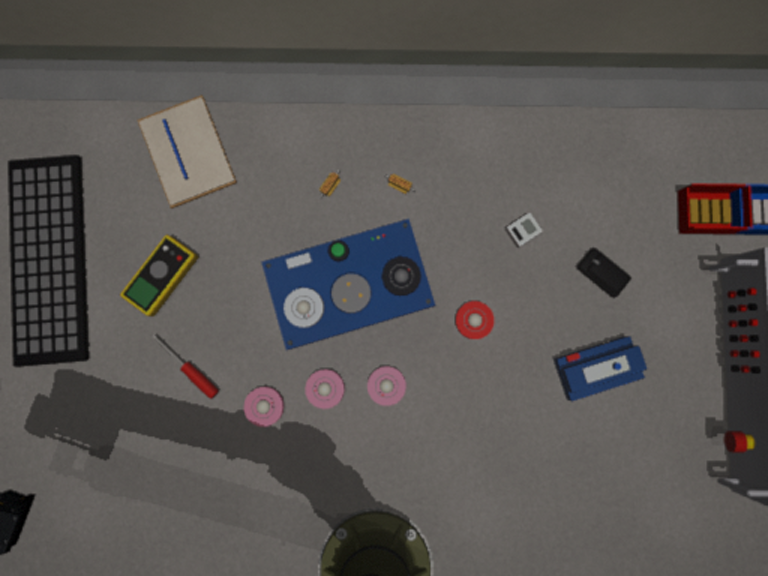

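The white disc is at (303,308)/1.5 and the nest at (351,293)/1.5. The button is at (339,250)/1.5 and the black detector at (401,275)/1.5. The three pink discs at (263,406), (324,388), (386,385) and the red one at (475,320) are look-alikes lying on the table. Only the disc at (303,308) is white and lies on the jig deck. I'll confirm that in a crop and measure.

```bash
python3 - <<'E'
from h import *
im=np.load('top.npy'); save('crop',im,(165,135,300,240),5)
hsv=cv2.cvtColor(im,cv2.COLOR_RGB2HSV)
def blob(m,c):
    m=m.astype(np.uint8)
    w=np.zeros_like(m); x,y=int(c[0]),int(c[1]); r=22; w[y-r:y+r,x-r:x+r]=1
    n,l,st,ce=cv2.connectedComponentsWithStats(m*w,connectivity=4)
    i=1+np.argmax(st[1:,4]); cs,_=cv2.findContours((l==i).astype(np.uint8),0,1)
    k=cv2.convexHull(max(cs,key=len)); return cv2.fitEllipse(k),st[i,4]
H,S,V=[hsv[...,i].astype(int) for i in range(3)]
nb=(S<90)
for n,m,c,z in [('white',nb&(V>110),(202,205),.046),('nest',nb&(V>70),(234,195),.021),('btn',(H>45)&(H<85)&(S>90),(226,167),.045),('black',V<60,(267,183),.046)]:
    e,a=blob(m,c); p=ray('top',e[0],z); print(n,e,a,p)
# jig outline
m=((H>100)&(H<125)&(S>110)).astype(np.uint8); m[:140]=0;m[240:]=0;m[:,:165]=0;m[:,300:]=0
cs,_=cv2.findContours(m,0,1); r=cv2.minAreaRect(np.vstack([c for c in cs if cv2.contourArea(c)>20])); print(r)
b=[ray('top',q,.03) for q in cv2.boxPoints(r)]; print(np.round(b,4), ray('top',r[0],.03),[np.linalg.norm(b[i]-b[i-1]) for i in range(4)])
E
```

```text
white ((201.7101287841797, 204.54354858398438), (26.0690860748291, 26.625640869140625), 8.247695922851562) 552 [0.52467966 0.15266322 0.046     ]
nest ((233.54396057128906, 195.02798461914062), (26.110368728637695, 26.442745208740234), 7.723994731903076) 537 [0.5572771  0.05789105 0.021     ]
btn ((224.8943634033203, 166.29620361328125), (9.005240440368652, 9.656683921813965), 14.757280349731445) 74 [0.64358636 0.0846588  0.045     ]
black ((267.1459655761719, 183.7710418701172), (25.24424934387207, 25.767677307128906), 171.82850646972656) 444 [ 0.59096155 -0.04597356  0.046     ]
((231.54412841796875, 189.0239715576172), (60.368778228759766, 102.94652557373047), 73.49563598632812)
[[ 0.6175  0.2449  0.03  ]
 [ 0.7142 -0.0614  0.03  ]
 [ 0.5329 -0.116   0.03  ]
 [ 0.4392  0.1862  0.03  ]] [0.57507716 0.06386853 0.03      ] [np.float64(0.18775164529209676), np.float64(0.321117286618521), np.float64(0.18935430883738716), np.float64(0.31642875218864247)]
```

View pics/crop.png

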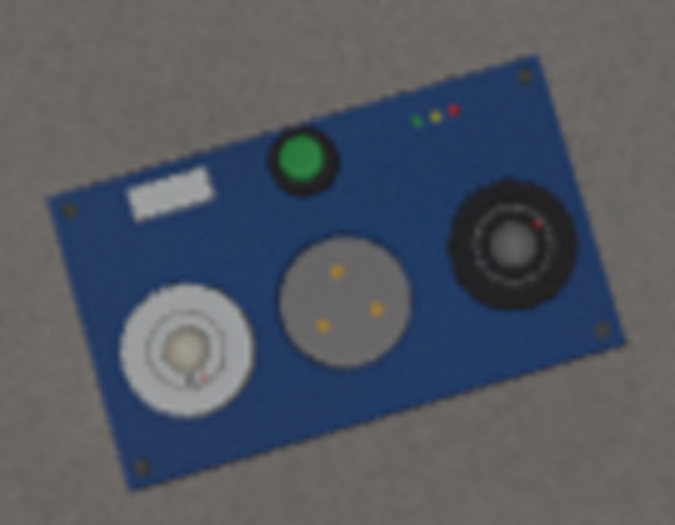

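The crop shows a single white disc on the deck at (186,350). The nest is at (345,300), the button at (302,158) and the black detector at (512,245). The sizes and the 90/100 mm spacings check out, so I'll work out the approach.

```bash
cat >> h.py <<'E'
def rel(target,yaw_y=None):
    "shift (mm, tool axes) to target world xyz and dr to make tool y point at yaw (rad), tool down"
    s=get_state(); T=R.from_rotvec(s['tool_rot'])
    p=T.inv().apply(np.array(target)-s['position'])*1000
    dr=None
    if yaw_y is not None:
        c,n=np.cos(yaw_y),np.sin(yaw_y)
        D=R.from_matrix(np.array([[-(-n)*-1,c,0],[c*-1*-1,n,0],[0,0,-1]]).copy()) if False else R.from_matrix(np.column_stack([[-n,c,0],[c,n,0],[0,0,-1]]))
        dr=(T.inv()*D).as_rotvec()
    return np.round(p,1),None if dr is None else np.round(dr,4)
E
python3 - <<'E'
from h import *
w=np.array([.5247,.1527]);n=np.array([.5573,.0579]);d=(n-w)/np.linalg.norm(n-w)
yaw=np.arctan2(d[0],-d[1]); print(d,yaw)
b=w-d*.070
print(b,rel([*b,.13],yaw))
E
```

```text
[ 0.32519128 -0.94564826] 0.33121399427919984
[0.50193661 0.21889538] (array([-410.2, -286.6,  109.1]), array([-0.0017,  0.001 ,  0.9268]))
```

>>> {"name": "send_rows", "arguments": {"xyz": [[-35,-25,0],[-70,-50,0],[-105,-75,5],[-140,-100,10],[-175,-125,20],[-210,-150,30],[-245,-175,40],[-280,-200,50],[-315,-225,60],[-350,-250,70]], "dr": [[0,0,0.08],[0,0,0.17],[0,0,0.26],[0,0,0.35],[0,0,0.45],[0,0,0.55],[0,0,0.65],[0,0,0.75],[0,0,0.85],[0,0,0.927]], "jaw": 40}}

```text
time: 0.88
position: [0.4445, 0.2872, 0.1736]
tool_rot: [-1.831, -2.553, 0.0]
ft_force: [0.2, -0.1, 0.2]
grip_width: 0.468
grip_force: 0.0
```

```bash
python3 - <<'E'
from h import *
s=get_state();print(s['position'],s['ft_force'],rel([.5019,.2189,.13],.3312))
E
```

```text
[0.44451706 0.2872259  0.17355131] [ 0.21225641 -0.05911972  0.17990857] (array([-83.1,  32.5,  43.5]), array([-0.0004, -0.    , -0.0048]))
```

>>> {"name": "send_rows", "arguments": {"xyz": [[-20,8,10],[-40,16,20],[-60,24,30],[-75,29,40],[-83,32,43],[-83,32,43],[-83,32,43],[-83,32,43],[-83,32,43],[-83,32,43]], "dr": [[0,0,0],[0,0,0],[0,0,0],[0,0,0],[0,0,0],[0,0,0],[0,0,0],[0,0,0],[0,0,0],[0,0,0]]}}

```text
time: 1.72
position: [0.5009, 0.2225, 0.1319]
tool_rot: [-1.822, -2.559, -0.002]
ft_force: [-0.5, 0.2, 0.6]
grip_width: 0.461
grip_force: 0.0
```

```bash
python3 - <<'E'
from h import *
s=get_state();print(s['position'],rel([.5019,.2189,.13],.3312))
im=get_image('wrist');np.save('w1.npy',im);save('w1',im,s=1.5)
c=calibration('wrist');f,cx,cy=K(c);H=np.array(c['hand_eye']);T=R.from_rotvec(s['tool_rot']).as_matrix()
for q in [(.5247,.1527,.046),(.5573,.0579,.021),(.6436,.0847,.045)]:
    t=T.T@(np.array(q)-s['position']); k=H[:3,:3].T@(t-H[:3,3]); print(np.array([cx+f*k[0]/k[2],cy+f*k[1]/k[2]])*1.5)
E
```

```text
[0.50092542 0.2224902  0.13187567] (array([-3.7, -0.3,  1.9]), array([ 0.0009, -0.0007,  0.0019]))
[377.46128915 436.43919249]
[377.33733245 555.11261931]
[532.8066064  591.62298537]
```

View pics/w1.png

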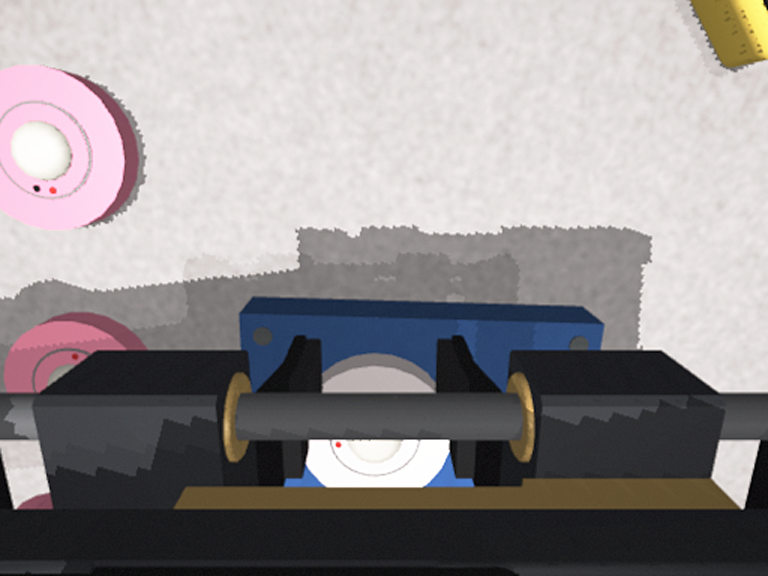

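The disc's lateral centre (377 px) matches the prediction and sits midway between the fingers (320 and 437). Next is lowering behind it so the tips are about 4 mm above the deck.

>>> {"name": "send_rows", "arguments": {"xyz": [[-1,0,15],[-2,0,30],[-3,0,45],[-3,0,58],[-3,0,68],[-3,0,75],[-3,0,79],[-3,0,79],[-3,0,79],[-3,0,79]], "dr": [[0,0,0],[0,0,0],[0,0,0],[0,0,0],[0,0,0],[0,0,0],[0,0,0],[0,0,0],[0,0,0],[0,0,0]]}}

```text
time: 2.6
position: [0.5028, 0.2186, 0.0531]
tool_rot: [1.825, 2.557, 0.002]
ft_force: [0.3, 0.8, 0.2]
grip_width: 0.461
grip_force: 0.0
```

```bash
python3 - <<'E'
from h import *
s=get_state();print(s['position'],s['ft_force'],rel([.5019,.2189,.052],.3312))
n=np.array([.5573,.0579]);d=np.array([.3252,-.9456]);print(rel([*(n-d*.060),.052]),rel([*(n-d*.044),.052]))
E
```

```text
[0.50283625 0.21862792 0.05305566] [0.3438859  0.76825935 0.19457033] (array([ 0.6, -0.8,  1.1]), array([ 0.0014, -0.0003, -0.0001]))
(array([-109.7,   -0.8,    1. ]), None) (array([-125.7,   -0.7,    1. ]), None)
```

>>> {"name": "send_rows", "arguments": {"xyz": [[-12,0,0],[-20,-1,1],[-27,-1,1],[-34,-1,1],[-42,-1,1],[-50,-1,1],[-58,-1,1],[-66,-1,1],[-74,-1,1],[-82,-1,1]], "dr": [[0,0,0],[0,0,0],[0,0,0],[0,0,0],[0,0,0],[0,0,0],[0,0,0],[0,0,0],[0,0,0],[0,0,0]]}}

```text
time: 3.43
position: [0.5283, 0.1399, 0.0514]
tool_rot: [-1.825, -2.557, -0.001]
ft_force: [-1.5, 2.3, 1.5]
grip_width: 0.457
grip_force: 1.1
```

```bash
python3 - <<'E'
from h import *
s=get_state();print(s['position'],s['ft_force'])
n=np.array([.5573,.0579]);d=np.array([.3252,-.9456]);print(rel([*(n-d*.060),.052]),rel([*(n-d*.044),.052]))
save('top2',get_image('top'),(165,135,300,240),5)
E
```

```text
[0.52825996 0.13987577 0.05142521] [-1.4746903   2.26667158  1.53508194]
(array([-27. ,   0.8,  -0.6]), None) (array([-43. ,   0.8,  -0.6]), None)
```

View pics/top2.png

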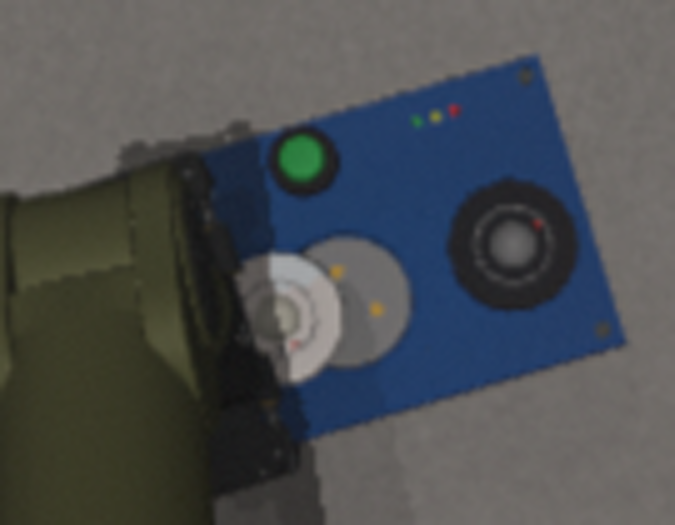

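On track: the disc centre is at about (280,319), on the line to the nest centre at (345,300). I'll push the remaining distance, slower at the end.

>>> {"name": "send_rows", "arguments": {"xyz": [[-6,0.5,0],[-12,0.5,0],[-18,0.5,0],[-24,0.5,0],[-29,0.5,0],[-33,0.5,0],[-36,0.5,0],[-39,0.5,0],[-41,0.5,0],[-41,0.5,0]], "dr": [[0,0,0],[0,0,0],[0,0,0],[0,0,0],[0,0,0],[0,0,0],[0,0,0],[0,0,0],[0,0,0],[0,0,0]]}}

```text
time: 4.32
position: [0.5417, 0.1007, 0.051]
tool_rot: [1.826, 2.556, -0.001]
ft_force: [0.9, -0.7, 0.6]
grip_width: 0.457
grip_force: 0.0
```

```bash
python3 - <<'E'
from h import *
s=get_state();print(s['position'],s['ft_force'])
n=np.array([.5573,.0579]);d=np.array([.3252,-.9456]);print(rel([*(n-d*.044),.052]))
a=get_image('top')[135:240,165:300]; b=get_image('side')
a=cv2.resize(a,None,fx=4,fy=4,interpolation=2); b=cv2.resize(b,None,fx=.5,fy=.5); c=np.zeros((420,796,3),np.uint8); c[:,:540]=a; c[:192,540:]=b; save('t3',c)
E
```

```text
[0.54172521 0.10072625 0.0509724 ] [ 0.93010763 -0.67099506  0.64832452]
(array([-1.6,  0.8, -1. ]), None)
```

View pics/t3.png

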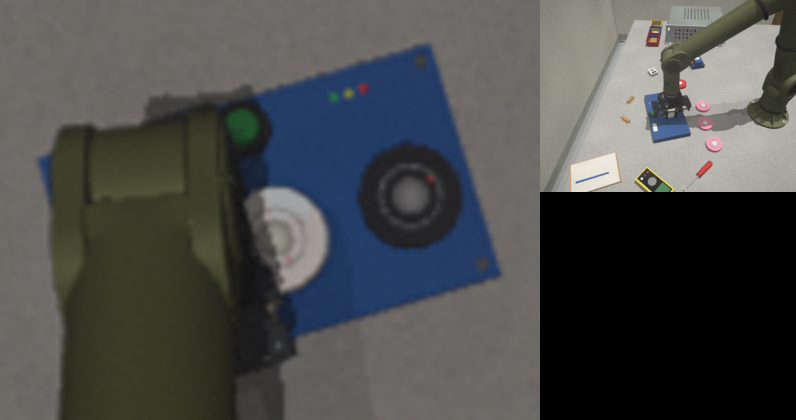

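No contact force remains, and the disc's right edge (329 px) matches the nest rim (330 px), so it has probably dropped. I'll back off, rise and check.

>>> {"name": "send_rows", "arguments": {"xyz": [[8,0,0],[20,0,0],[25,0,-20],[40,0,-50],[70,0,-80],[100,0,-90],[130,0,-90],[150,0,-90],[150,0,-90],[150,0,-90]], "dr": [[0,0,0],[0,0,0],[0,0,0],[0,0,0],[0,0,0],[0,0,0],[0,0,0],[0,0,0],[0,0,0],[0,0,0]], "jaw": 0}}

```text
time: 5.25
position: [0.4915, 0.2463, 0.1413]
tool_rot: [-1.819, -2.561, -0.0]
ft_force: [0.6, -0.4, -0.4]
grip_width: 0.005
grip_force: 0.0
```

```bash
python3 - <<'E'
from h import *
s=get_state();print(s['position'],s['ft_force'])
im=get_image('top');save('t4',im,(165,135,300,240),5)
hsv=cv2.cvtColor(im,cv2.COLOR_RGB2HSV).astype(int)
m=((hsv[...,1]<90)&(hsv[...,2]>100)).astype(np.uint8); w=np.zeros_like(m); w[173:217,212:256]=1
cs,_=cv2.findContours(m*w,0,1); e=cv2.fitEllipse(cv2.convexHull(max(cs,key=cv2.contourArea))); print(e,ray('top',e[0],.037))
E
```

```text
[0.49154283 0.24630129 0.1412502 ] [ 0.58405741 -0.37608843 -0.35189702]
((233.27752685546875, 194.35165405273438), (26.582592010498047, 26.7236328125), 84.8818588256836) [0.55790981 0.05772771 0.037     ]
```

View pics/t4.png

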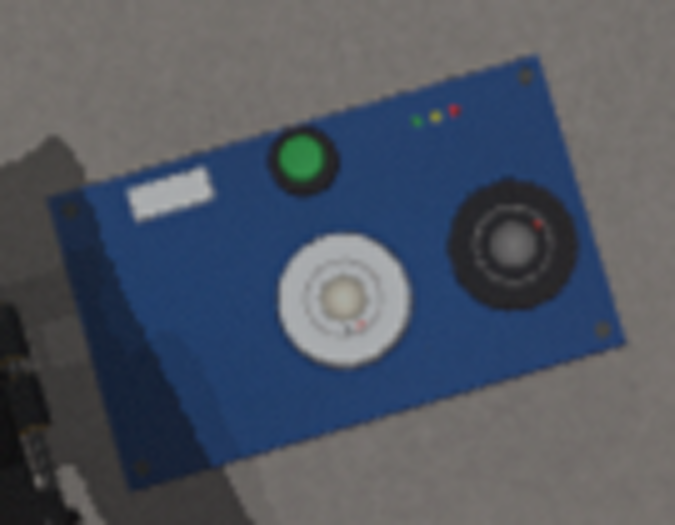

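The white disc is seated: it fills the nest, centred at (344,299) and within about 1 mm. The black detector hasn't moved, at (512,245). Next is the button.

```bash
python3 - <<'E'
from h import *
print(rel([.6435,.0844,.11],.296))
E
```

```text
(array([-200.7,   90.5,   31.2]), array([-0.0003,  0.0005,  0.0371]))
```

>>> {"name": "send_rows", "arguments": {"xyz": [[-30,14,0],[-60,28,0],[-90,42,0],[-120,56,0],[-150,70,5],[-180,82,15],[-195,88,25],[-201,90,31],[-201,90,31],[-201,90,31]], "dr": [[0,0,0],[0,0,0.01],[0,0,0.02],[0,0,0.03],[0,0,0.037],[0,0,0.037],[0,0,0.037],[0,0,0.037],[0,0,0.037],[0,0,0.037]]}}

```text
time: 6.13
position: [0.6426, 0.0831, 0.1097]
tool_rot: [-1.872, -2.521, 0.001]
ft_force: [0.6, 0.4, 0.4]
grip_width: 0.005
grip_force: 0.0
```

```bash
python3 - <<'E'
from h import *
s=get_state();print(s['position'],s['ft_force'],rel([.6435,.0844,.075],.296))
im=get_image('wrist');save('w5',im)
E
```

```text
[0.64257216 0.08312795 0.10972568] [0.61257649 0.41858385 0.39502304] (array([ 0.9,  1.3, 34.7]), array([-0.0016, -0.0009, -0.0026]))
```

View pics/w5.png

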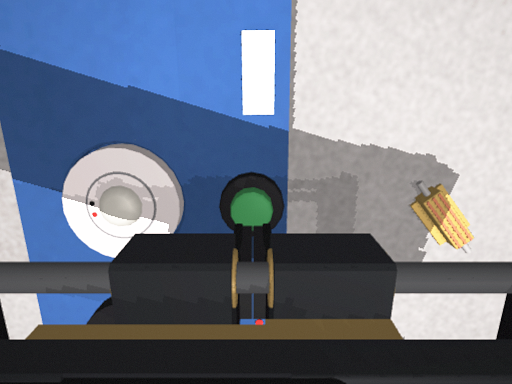

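The wrist view shows the closed fingers (252 px) aligned with the button (251, 208), and the detector flat in the nest at (122,203). I'll descend in small steps until contact.

>>> {"name": "send_rows", "arguments": {"xyz": [[1,1,6],[1,1,12],[1,1,17],[1,1,20],[1,1,23],[1,1,26],[1,1,28],[1,1,30],[1,1,30],[1,1,30]], "dr": [[0,0,0],[0,0,0],[0,0,0],[0,0,0],[0,0,0],[0,0,0],[0,0,0],[0,0,0],[0,0,0],[0,0,0]]}}

```text
time: 7.02
position: [0.6441, 0.084, 0.0803]
tool_rot: [-1.872, -2.523, -0.0]
ft_force: [-0.3, -0.1, -0.2]
grip_width: 0.005
grip_force: 0.0
```

>>> {"name": "send_rows", "arguments": {"xyz": [[0,0,2],[0,0,4],[0,0,6],[0,0,8],[0,0,10],[0,0,11],[0,0,12],[0,0,13],[0,0,13],[0,0,13]], "dr": [[0,0,0],[0,0,0],[0,0,0],[0,0,0],[0,0,0],[0,0,0],[0,0,0],[0,0,0],[0,0,0],[0,0,0]]}}

```text
time: 7.85
position: [0.644, 0.0841, 0.0675]
tool_rot: [-1.872, -2.523, -0.0]
ft_force: [-2.2, -0.6, 2.4]
grip_width: 0.004
grip_force: 1.2
```

>>> {"name": "send_rows", "arguments": {"xyz": [[0,0,1],[0,0,1.5],[0,0,2],[0,0,2.5],[0,0,3],[0,0,3.5],[0,0,4],[0,0,4],[0,0,4],[0,0,4]], "dr": [[0,0,0],[0,0,0],[0,0,0],[0,0,0],[0,0,0],[0,0,0],[0,0,0],[0,0,0],[0,0,0],[0,0,0]]}}

```text
time: 8.68
position: [0.6441, 0.0841, 0.0635]
tool_rot: [-1.872, -2.523, -0.0]
ft_force: [-2.6, -0.9, 5.0]
grip_width: 0.002
grip_force: 2.6
```

>>> {"name": "send_rows", "arguments": {"xyz": [[0,0,0.5],[0,0,1],[0,0,1.5],[0,0,2],[0,0,2.5],[0,0,3],[0,0,3],[0,0,3],[0,0,3],[0,0,3]], "dr": [[0,0,0],[0,0,0],[0,0,0],[0,0,0],[0,0,0],[0,0,0],[0,0,0],[0,0,0],[0,0,0],[0,0,0]]}}

```text
time: 9.52
position: [0.6442, 0.0841, 0.0632]
tool_rot: [-1.872, -2.522, -0.001]
ft_force: [-8.7, -1.2, 18.3]
grip_width: 0.005
grip_force: 9.5
```

Hard stop at 18 N, after the spring force had risen to 5 N, so the button is fully down. Releasing and moving clear.

>>> {"name": "send_rows", "arguments": {"xyz": [[0,0,-3],[0,0,-10],[0,0,-25],[0,0,-50],[0,0,-80],[20,0,-110],[50,0,-120],[85,0,-120],[120,0,-120],[150,0,-120]], "dr": [[0,0,0],[0,0,0],[0,0,0],[0,0,0],[0,0,0],[0,0,0],[0,0,0],[0,0,0],[0,0,0],[0,0,0]]}}

```text
time: 10.35
position: [0.6001, 0.2305, 0.1804]
tool_rot: [-1.871, -2.524, -0.003]
ft_force: [-0.3, 0.4, -0.4]
grip_width: 0.008
grip_force: 0.0
```

>>> {"name": "send_rows", "arguments": {"xyz": [[20,0,0],[40,0,0],[40,0,0],[40,0,0],[40,0,0],[40,0,0],[40,0,0],[40,0,0],[40,0,0],[40,0,0]], "dr": [[0,0,0],[0,0,0],[0,0,0],[0,0,0],[0,0,0],[0,0,0],[0,0,0],[0,0,0],[0,0,0],[0,0,0]]}}

```text
time: 11.18
position: [0.5893, 0.2654, 0.1803]
tool_rot: [1.873, 2.522, 0.0]
ft_force: [-0.4, 0.5, 0.3]
grip_width: 0.005
grip_force: 0.0
```

```bash
python3 - <<'E'
from h import *
s=get_state();print(s['position'],s['ft_force'])
a=cv2.resize(get_image('top')[135:240,165:300],None,fx=3,fy=3,interpolation=2); b=get_image('wrist')[:315,:395]
save('t6',np.hstack([a,b]))
E
```

```text
[0.589261   0.2654255  0.18034495] [-0.4183725   0.54409687  0.29849775]
```

View pics/t6.png

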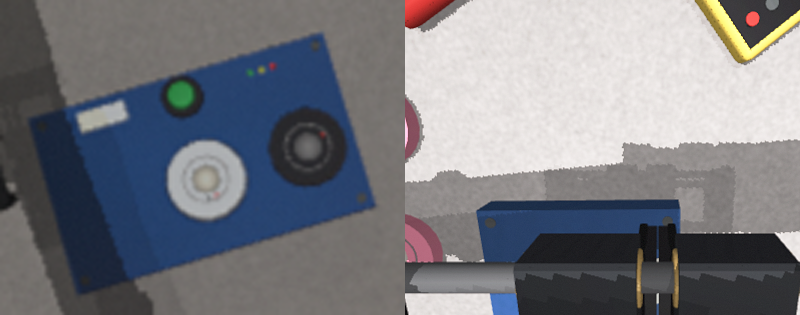

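The detector is seated at (206,180), the button is free at (181,95), the black detector is in its original place at (308,146), and the arm is clear. Handing in.

```bash
python3 -c "
from bench import *
print(close_job())"
```

```text
the job is handed in; nothing more can be done
None
```

I slid the white detector into the nest, pressed the green start button down to its hard stop and released it, moved the arm clear, and handed the job in; no verdict was returned.

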